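Put the living-room remotes back in their foam caddy

ROBOT

A 7-joint arm with a two-finger parallel gripper is mounted at the origin on the work surface. World frame = base frame: x ahead of the robot, y to its left, z up, the work surface at z = 0. Lengths are in m, angles in rad, forces in N, time in s.
With the tool pointing down it reaches from about 0.4 to 0.85 m from the base axis. Payload 4.5 kg.
Tool frame: the origin (TCP) lies midway between the tips of the shut fingers; the grasp point (between the pads) lies bot.tcp_to_grasp behind it (bot.tcp_to_grasp is the distance from the TCP to the grasp point, in m); z points along the fingers, y is the line along which they close (so a half turn about z gives the same grasp; the last joint's range is limited). The gripper opens to 88 mm and grips with 3 to 60 N. Pads are 18 mm wide; open, the fingers measure 123 mm over their backs; the gripper's body (75 mm by 187 mm) begins 45 mm behind the grasp point.
Start: joints at [1.163, 0.689, -0.195, 1.565, 0.157, 0.902, -0.215], TCP at [0.267, -0.565, 0.239] pointing down, gripper open.
Joint ranges: [-3.01, 3.01], [-0.46, 2.08], [-1.47, 1.51], [0.13, 2.56], [-1, 4.14], [0.04, 2.09], [-2.66, 2.66]. Speed limits (rad/s): [2.57, 2.57, 3.14, 3.14, 3.14, 3.14, 3.14].

INTERFACE

Orientations are given as a unit quaternion [w, x, y, z].
In Python, from bench import bot gives the robot as it stands. The module is installed in compiled form; this text tells all that it offers.
- The arm moves only by the tool servo_tool, never from a script. Its argument "rows" is a list of rows, each an object of numbers: "ax", "ay", "az": the turn, a rotation vector about the tool's x, y, z in degrees; "x", "y", "z": the shift along the tool's x, y, z in m; "hand": the finger opening in m, from 0 to 0.0881. A call has 1 to 12 rows; each row shifts and turns the commanded pose from where the row before left it, along the tool's axes as they then stand; what a row does not reach is not made up. A row lasts 1/8 s, in which the tool goes at most 62.5 mm and 10.7 degrees, less where a joint would pass 70% of its speed; a pose out of reach is approached as far as the arm can. A call is refused whole if a number of a shift passes 0.0625 or a number of a turn 10.7, either way. A call with a gripper value outside its range is refused whole. The fingers move at their own pace and stop on an object; the grip force is fixed at half the most. Time passes only in rows, so rows that do not move let the fingers close. It gives the time, the measured TCP pose, the force, the opening and the grip force at its end, in the units of the state.
- bot.get_obs(): the state, without advancing time (a new reading comes with each control period).
- bot.capture(name): name is "side" or "top"; returns a dict with "frame" (420x560x3 uint8, red, green, blue), "depth" (420x560 float32, m along the optical axis (not along the pixel's ray), 0 where there is no reading), "K" (3x3 intrinsics, pixels), "pose" (4x4, takes a point from camera to world coordinates). Camera axes: x right, y down, z forward; pixel columns grow to the right and rows downward; lengths in m; the calibration is good to about 2 mm. A picture is of the moment at which its call begins.
- bot.job_done(): hands the job in; it is judged then, once.
The state is a dict: "clock": time; "qpos": joint angles; "joint_vel": joint speeds; "tau": joint torques, N m; "tool_pos": TCP position; "tool_rot": TCP orientation; "force": force on the tool from outside, world axes, zero at the start; "ft_torque": the same for the moment, N m; "opening": finger opening in m; "grip_force": force on a finger pad.
Only numpy, scipy, OpenCV 4.12 (cv2) and the standard library are available. Lean on these libraries where they do the work, as an engineer would, in place of code of your own. Each camera call takes 0.05 s, during which the arm holds its last target. There are 200 camera calls.

TASK

Tidy up the remotes: lay the recliner hand control, the long television remote and the short media-player remote, buttons up, each in the foam cut-out of the caddy that has its own outline, flat and fully down (the hand control fits only one way round). The cordless phone, the calculator and the spectacle case do not belong there: leave them lying where they are.

Things in the scene. Friction and masses are not known exactly. Their poses are not given: they have to be found in the camera images.
- control: Recliner hand control, 135 mm long, 26 mm thick, paddle-shaped: wide head (54 mm wide, x = -7.5 to +67.5 mm) with two pale oval buttons, narrow tail (36 mm wide, x = -67.5 to -7.5 mm). Loose, black, flat, buttons up. Origin at the centre of its underside, x along its length. +x points to the head. Balance point x = +6 mm, 0.11 to 0.23 kg.
- tv_remote: Long television remote, a plain bar 152 x 44 x 24 mm with many small buttons and a ring in the middle. Loose, black, flat, buttons up. Origin at the centre of its underside, x along its length. 0.09 to 0.19 kg.
- small_remote: Short media-player remote, a plain bar 100 x 36 x 22 mm with one ring pad and four buttons. Loose, black, flat, buttons up. Origin at the centre of its underside, x along its length. 0.05 to 0.12 kg.
- pocket_control: Hand-control insert: dark foam block 176 x 86 x 14 mm, fixed, long side along its x, top 19 mm above the table, flush with the caddy rim. Origin: centre of its underside. Cut-out 10 mm deep (pale floor 4 mm above the origin) in the outline of the hand control: 64 mm wide from x = -13.5 to +73.5 mm, 46 mm wide from x = -73.5 to -13.5 mm; the head must go to +x.
- pocket_tv: Television-remote insert: dark foam block 176 x 86 x 14 mm, fixed, long side along its x, top 19 mm above the table, flush with the caddy rim. Origin: centre of its underside. Rectangular cut-out 164 x 56 mm, 10 mm deep (pale floor 4 mm above the origin), centred; the remote may lie either way round.
- pocket_small: Small-remote insert: dark foam block 176 x 86 x 14 mm, fixed, long side along its x, top 19 mm above the table, flush with the caddy rim. Origin: centre of its underside. Rectangular cut-out 112 x 48 mm, 10 mm deep (pale floor 4 mm above the origin), centred; the remote may lie either way round.
- caddy: Low wooden tray 196 x 280 mm, 19 mm high, 8 mm rim, fixed to the table, holding the three foam inserts side by side at 87 mm spacing, in any order. Origin at the centre of its underside on the table, x along the inserts' length, y across them.
- phone: Look-alike to leave alone: cordless phone handset, black, 140 x 50 x 26 mm plus a stub aerial at one end, with a pale green screen and a 12-key pad. Loose, origin at the centre of the underside, x along its length towards the aerial.
- calculator: Look-alike to leave alone: pocket calculator, black, 112 x 66 x 16 mm, with a strip screen and 20 keys. Loose, origin at the centre of the underside, x along its length.
- spec_case: Look-alike to leave alone: closed spectacle case, very dark brown, 150 x 56 x 34 mm, rounded, with a brass seam. Loose, origin at the centre of the underside, x along its length.
Things that resemble listed ones, but are neither listed nor needed, are in the scene too. What is shaped like the control but orange or pink is not meant.

How it is judged:
At the end, for the whole second after the job is handed in: Each remote rests flat, buttons up, in its own cut-out: origin within 12 mm (level) of the insert's origin and under 7 mm above it, tilt under 0.06 rad, length within 0.3 rad of the insert's x, at rest; phone, calculator and spectacle case each within 30 mm of their start (horizontal distance between control and pocket_control below 0.012 m and z of control in the frame of pocket_control below 0.007 m and angle between each of control, tv_remote, small_remote's own z axis and vertical below 0.06 rad and angle between the x axis of control and the x axis of pocket_control, either way round below 0.3 rad and linear speed of each of control, tv_remote, small_remote below 0.02 m/s and horizontal distance between tv_remote and pocket_tv below 0.012 m and z of tv_remote in the frame of pocket_tv below 0.007 m and angle between the x axis of tv_remote and the x axis of pocket_tv, either way round below 0.3 rad and horizontal distance between small_remote and pocket_small below 0.012 m and z of small_remote in the frame of pocket_small below 0.007 m and angle between the x axis of small_remote and the x axis of pocket_small, either way round below 0.3 rad and distance of each of phone, calculator, spec_case from where it was at the start of the episode below 0.03 m); the robot touches nothing.
It fails at once if the phone is moved more than 30 mm from its place (distance of phone from where it was at the start of the episode above 0.03 m).
It fails at once if the calculator is moved more than 30 mm from its place (distance of calculator from where it was at the start of the episode above 0.03 m).
It fails at once if the spectacle case is moved more than 30 mm from its place (distance of spec_case from where it was at the start of the episode above 0.03 m).
It also fails if it takes over 80 s, if anything falls off the work surface, if the arm or the gripper's body presses on something with over 40 N, if the wrist force passes 120 N, or if a joint passes its speed limit or range.

## Working session

There is one attempt and no reset: what is moved stays moved. The work goes in short steps, Python scripts to look and compute and a tool call to move; the robot and the scene stay as the last step left them, time stands still between calls to the robot, and variables do not carry over. Pictures are saved under pics/ and viewed, at most 14 in all, crops included, and the job is handed in when it is done.

Besides the shell and the picture viewer there is one more tool, called after "Request:" by a JSON object that holds its "fn" and its "kwargs". servo_tool: Moves the arm, as the interface text tells. Its arguments: {"type":"object","properties":{"rows":{"type":"array"}},"required":["rows"]}

```bash
mkdir -p pics
python3 - <<'E'
from bench import bot
import cv2,numpy as np
o=bot.get_obs();print({k:np.round(v,3) if not isinstance(v,dict) else v for k,v in o.items()},bot.tcp_to_grasp)
for n in("top","side"):
    c=bot.capture(n);np.savez(f"{n}0.npz",**c);cv2.imwrite(f"pics/{n}0.png",c["frame"][...,::-1]);print(n,c["K"],c["pose"].round(4))
E
```

```text
{'clock': np.float64(0.0), 'qpos': array([ 1.163,  0.69 , -0.195,  1.566,  0.157,  0.903, -0.215]), 'joint_vel': array([ 0.001,  0.001,  0.   , -0.001, -0.   , -0.001, -0.001]), 'tau': array([-1.0000e-03, -5.2755e+01, -1.2670e+00, -1.5343e+01, -5.3000e-02,
        7.0000e-03,  0.0000e+00]), 'tool_pos': array([ 0.267, -0.564,  0.238]), 'tool_rot': array([-0.001,  0.976,  0.219, -0.   ]), 'force': array([-0.274, -0.184,  0.516]), 'ft_torque': array([0.002, 0.002, 0.054]), 'grip_force': np.float64(0.0), 'opening': np.float64(0.088)} 0.0187
top [[383.68255891   0.         286.26674969]
 [  0.         383.68255891 211.91219203]
 [  0.           0.           1.        ]] [[ 0.0277 -0.9961  0.0836  0.3664]
 [-0.9993 -0.0255  0.0272  0.0669]
 [-0.025  -0.0843 -0.9961  1.2134]
 [ 0.      0.      0.      1.    ]]
side [[518.72327448   0.         279.61168257]
 [  0.         518.72327448 211.73231787]
 [  0.           0.           1.        ]] [[-0.9694 -0.145   0.1981  0.1981]
 [-0.2454  0.5447 -0.8019  1.1658]
 [ 0.0084 -0.826  -0.5636  0.8135]
 [ 0.      0.      0.      1.    ]]
```

View pics/top0.png

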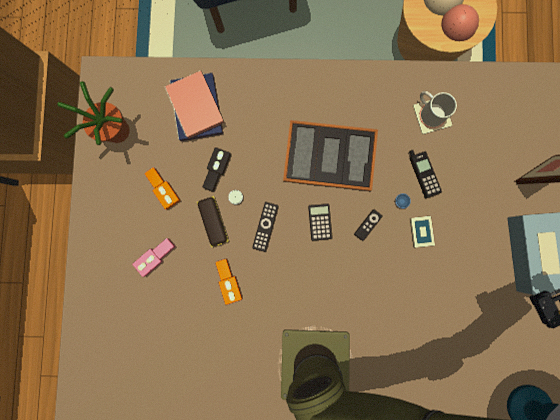

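View pics/side0.png

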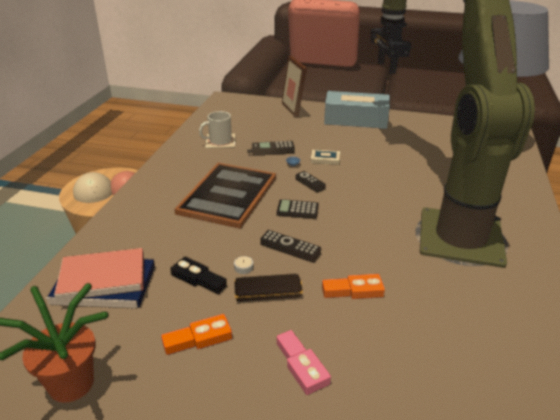

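The top view shows the control at about (217,169), the TV remote at (265,227), the small remote at (368,225) and the caddy at (331,155). The phone is at (425,173), the calculator at (320,222) and the case at (212,222). The side view has the same items at control (198,274), TV (290,245), small (310,181) and caddy (228,194).

```bash
cat > h.py <<'E'
import numpy as np,cv2
def load(n,k=0): return dict(np.load(f"{n}{k}.npz"))
def ray(c,uv,z):
    uv=np.atleast_2d(uv).astype(float);d=np.c_[uv,np.ones(len(uv))]@np.linalg.inv(c["K"]).T@c["pose"][:3,:3].T
    o=c["pose"][:3,3];return o+d*((z-o[2])/d[:,2])[:,None]
def cloud(c):
    h,w=c["depth"].shape;u,v=np.meshgrid(np.arange(w),np.arange(h));p=np.stack([u,v,np.ones_like(u)],-1)@np.linalg.inv(c["K"]).T*c["depth"][...,None]
    return p@c["pose"][:3,:3].T+c["pose"][:3,3]
def tri(c1,p1,c2,p2):
    P=[c["K"]@np.linalg.inv(c["pose"])[:3] for c in(c1,c2)]
    X=cv2.triangulatePoints(P[0],P[1],np.float64(p1).reshape(2,1),np.float64(p2).reshape(2,1));return (X[:3]/X[3]).ravel()
E
python3 - <<'E'
from h import *
t,s=load("top"),load("side")
for n,c in(("top",t),("side",s)):
    P=cloud(c);g=c["frame"].max(2)
    print(n,"table z",np.median(P[...,2][(c["depth"]>0)&(abs(P[...,2])<.03)]))
    seeds=dict(control=(217,169),tv=(265,227),small=(368,225),phone=(425,173),calc=(320,222),case=(212,222)) if n=="top" else dict(control=(198,274),tv=(290,245),small=(310,181))
    m=((g<75)*255).astype(np.uint8);m=cv2.morphologyEx(m,cv2.MORPH_CLOSE,np.ones((5,5)))
    cs,_=cv2.findContours(m,cv2.RETR_EXTERNAL,cv2.CHAIN_APPROX_NONE)
    for k,uv in seeds.items():
        for q in cs:
            if cv2.pointPolygonTest(q,uv,False)>=0:
                mm=np.zeros_like(m);cv2.drawContours(mm,[q],-1,255,-1);zz=np.median(P[...,2][cv2.erode(mm,np.ones((3,3)))>0])
                w=ray(c,q.reshape(-1,2),zz)[:,:2]*1000
                r=cv2.minAreaRect(w.astype(np.float32));print(k,"px",np.round(cv2.minAreaRect(q)[0],1),"z",zz.round(4),"rect",np.round(r[0],1),np.round(r[1],1),round(r[2],1))
a=cv2.resize(t["frame"][110:200,275:390],None,fx=6.5,fy=6.5,interpolation=cv2.INTER_CUBIC)
b=cv2.resize(t["frame"][140:260,195:390],None,fx=4,fy=4,interpolation=cv2.INTER_CUBIC)
cv2.imwrite("pics/cad.png",a[...,::-1]);cv2.imwrite("pics/rem.png",b[...,::-1])
P=cloud(t)
for uv in[(290,140),(304,150),(330,155),(357,155),(317,155),(344,158)]:print(uv,P[uv[1],uv[0]].round(4))
E
```

```text
top table z 3.785629897268272e-05
control px [215.3 170. ] z 0.0257 rect [592.9 326.6] [ 57.7 135.4] 70.8
tv px [265.  226.7] z 0.0241 rect [418.8 164.2] [ 44.9 149.5] 76.4
small px [367.6 224.8] z 0.022 rect [ 432.8 -153.1] [ 36.4 100.2] 53.5
phone px [423.8 172.1] z 0.0256 rect [ 601.4 -324.7] [156.9  56.5] 21.3
calc px [319.6 222. ] z 0.0159 rect [438.1  -5.4] [110.5  64.5] 6.5
case px [212.3 221.6] z 0.0334 rect [429.9 327.3] [150.  57.] 19.7
side table z 0.0017043589295954176
control px [199.  275.4] z 0.0257 rect [588.9 341.8] [ 66.8 147.4] 70.8
tv px [290.1 245.7] z 0.0205 rect [415.7 174.9] [ 59.5 156.2] 76.6
(290, 140) [0.6962 0.0941 0.0181]
(304, 150) [0.6668 0.0487 0.0102]
(330, 155) [ 0.6526 -0.0343  0.0092]
(357, 155) [ 0.6541 -0.1196  0.0106]
(317, 155) [0.6506 0.0072 0.014 ]
(344, 158) [ 0.6411 -0.0774  0.0212]
```

View pics/cad.png

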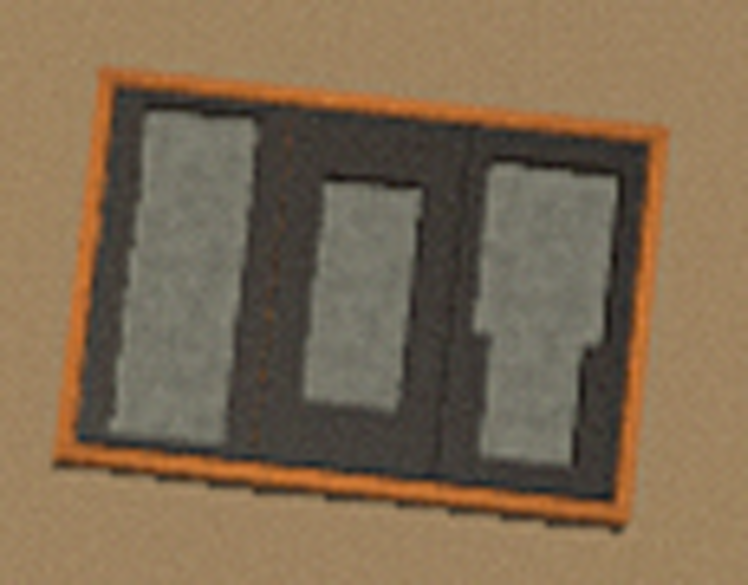

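View pics/rem.png

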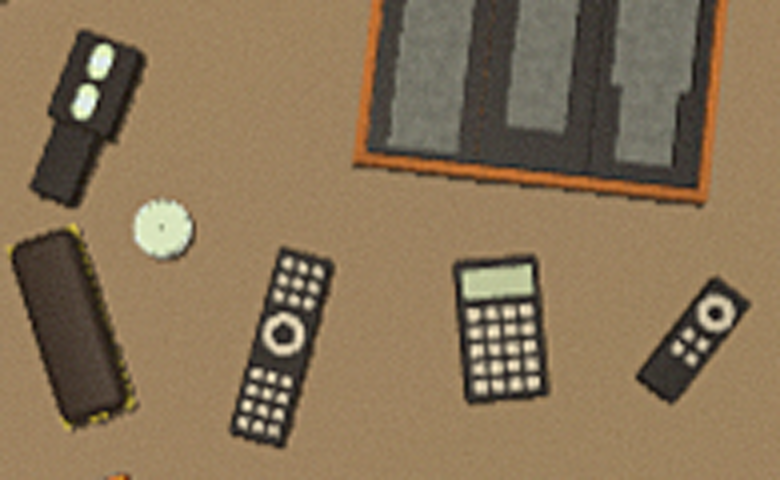

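The caddy crop shows the TV cut-out on the left (+y), the small one in the middle and the control cut-out on the right with its head at the top (+x). In the remotes crop, the control's head also points up and to the right, at about (105,75).

```bash
cat >> h.py <<'E'
from scipy.spatial.transform import Rotation as R
def go(x,y,z,yaw):
    "steps in mm and degrees from the measured pose: turn first, then shift in the turned tool frame"
    from bench import bot
    o=bot.get_obs();q=np.array(o["tool_rot"]);C=R.from_quat(q[[1,2,3,0]])
    T=R.from_euler("z",yaw,degrees=True)*R.from_euler("x",180,degrees=True)
    d=T.inv().apply(np.array([x,y,z])-o["tool_pos"])
    print("turn",(C.inv()*T).as_rotvec(degrees=True).round(1),"shift mm",(d*1000).round(1),"clock",round(float(o["clock"]),2),"at",np.round(o["tool_pos"],4),"open",round(float(o["opening"]),4))
def rectinfo(w):
    c,s,a=cv2.minAreaRect(w.astype(np.float32));b=cv2.boxPoints((c,s,a));e=b[1]-b[0],b[2]-b[1];L=max(e,key=np.linalg.norm)
    return np.round(c,4),np.round(sorted(s),4),round((np.degrees(np.arctan2(L[1],L[0]))+90)%180-90,1)
E
python3 - <<'E'
from h import *
t,s=load("top"),load("side")
for n,c in(("top",t),("side",s)):
    P=cloud(c);hsv=cv2.cvtColor(c["frame"],cv2.COLOR_RGB2HSV);Z=P[...,2];roi=(abs(P[...,0]-.65)<.16)&(abs(P[...,1]+.03)<.2)
    m=cv2.inRange(hsv,(4,140,60),(18,255,255))*roi.astype(np.uint8);q=max(cv2.findContours(m,0,1)[0],key=cv2.contourArea).reshape(-1,2)
    print(n,"caddy",rectinfo(ray(c,q,.019)[:,:2]),"rim z",np.median(Z[m>0]).round(4))
    m=((hsv[...,1]<60)&(hsv[...,2]>85)&roi&(abs(Z-.009)<.01)).astype(np.uint8)*255
    for q in cv2.findContours(m,0,1)[0]:
        if cv2.contourArea(q)>200: 
            mm=np.zeros_like(m);cv2.drawContours(mm,[q],-1,1,-1);print("  floor",rectinfo(ray(c,q.reshape(-1,2),.009)[:,:2]),"z",np.median(Z[mm>0]).round(4))
    for k,(x,y,h) in dict(control=(.593,.327,.026),tv=(.419,.164,.024),small=(.433,-.153,.022)).items():
        near=(np.hypot(P[...,0]-x,P[...,1]-y)<.085)&(Z>h-.007)&(Z<h+.006)
        cc,lab,st,_=cv2.connectedComponentsWithStats(near.astype(np.uint8));i=1+np.argmax(st[1:,4]);near=lab==i
        print("  ",k,rectinfo(P[near][:,:2]),"z",np.median(Z[near]).round(4))
E
```

```text
top caddy (array([ 0.6512, -0.0343]), array([0.1991, 0.2799]), np.float32(84.9)) rim z 0.018
  floor (array([ 0.6532, -0.0348]), array([0.0472, 0.1093]), np.float32(-5.1)) z 0.0087
  floor (array([ 0.6449, -0.1217]), array([0.0628, 0.1461]), np.float32(-4.5)) z 0.0087
  floor (array([0.6602, 0.0518]), array([0.0557, 0.1631]), np.float32(-5.0)) z 0.0088
   control (array([0.5972, 0.3279]), array([0.0558, 0.1353]), np.float32(-18.9)) z 0.0257
   tv (array([0.4211, 0.1646]), array([0.0442, 0.1517]), np.float32(-13.6)) z 0.0239
   small (array([ 0.435 , -0.1561]), array([0.0363, 0.0992]), np.float32(-36.4)) z 0.0218
side caddy (array([ 0.6476, -0.0232]), array([0.2042, 0.2969]), np.float32(85.0)) rim z 0.0189
  floor (array([0.6603, 0.0436]), array([0.0423, 0.155 ]), np.float32(-5.3)) z 0.0105
  floor (array([ 0.6452, -0.13  ]), array([0.0508, 0.1387]), np.float32(-4.6)) z 0.0105
   control (array([0.595 , 0.3324]), array([0.0575, 0.1386]), np.float32(-20.0)) z 0.0271
   tv (array([0.4175, 0.1668]), array([0.0483, 0.1521]), np.float32(-14.1)) z 0.0252
   small (array([ 0.432 , -0.1537]), array([0.0432, 0.1062]), np.float32(-33.9)) z 0.0232
```

```bash
python3 -c "
from h import *
go(.434,-.154,.15,143.5)"
```

```text
turn [-1.000e-01 -1.000e-01 -1.182e+02] shift mm [109.9 429.3  88. ] clock 0.1 at [ 0.267  -0.5645  0.238 ] open 0.0881
```

Request:
{"fn": "servo_tool", "kwargs": {"rows": [{"az":-10},{"az":-10},{"az":-10},{"az":-10},{"az":-10},{"az":-10},{"az":-10},{"az":-10},{"az":-10},{"az":-10},{"az":-10},{"az":-8}]}}

```text
invalid input
```

Request:
{"fn": "servo_tool", "kwargs": {"rows": [{"x":0.013,"y":0.054},{"x":0.014,"y":0.054},{"x":0.014,"y":0.054},{"x":0.014,"y":0.054},{"x":0.014,"y":0.054},{"x":0.014,"y":0.054},{"x":0.014,"y":0.054},{"x":0.013,"y":0.051},{},{}]}}

```text
invalid input
```

```bash
python3 -c "
from h import *
from bench import bot
go(.434,-.154,.013,143.5);print(bot.get_obs()['qpos'].round(2))"
```

```text
turn [-1.000e-01 -1.000e-01 -1.182e+02] shift mm [109.9 429.3 225. ] clock 0.1 at [ 0.267  -0.5645  0.238 ] open 0.0881
[ 1.16  0.69 -0.19  1.57  0.16  0.9  -0.22]
```

Rows seem to need all their fields.

Request:
{"fn": "servo_tool", "kwargs": {"rows": [{"ax":0,"ay":0,"az":-10,"x":0,"y":0,"z":0,"hand":0.07},{"ax":0,"ay":0,"az":-10,"x":0,"y":0,"z":0,"hand":0.07},{"ax":0,"ay":0,"az":-10,"x":0,"y":0,"z":0,"hand":0.07},{"ax":0,"ay":0,"az":-10,"x":0,"y":0,"z":0,"hand":0.07},{"ax":0,"ay":0,"az":-10,"x":0,"y":0,"z":0,"hand":0.07},{"ax":0,"ay":0,"az":-10,"x":0,"y":0,"z":0,"hand":0.07},{"ax":0,"ay":0,"az":-10,"x":0,"y":0,"z":0,"hand":0.07},{"ax":0,"ay":0,"az":-10,"x":0,"y":0,"z":0,"hand":0.07},{"ax":0,"ay":0,"az":-10,"x":0,"y":0,"z":0,"hand":0.07},{"ax":0,"ay":0,"az":-10,"x":0,"y":0,"z":0,"hand":0.07},{"ax":0,"ay":0,"az":-10,"x":0,"y":0,"z":0,"hand":0.07},{"ax":0,"ay":0,"az":-8,"x":0,"y":0,"z":0,"hand":0.07}]}}

```text
clock: 1.6
tool_pos: [0.2668, -0.5648, 0.2382]
tool_rot: [-0.0, 0.312, 0.95, 0.0]
force: [-0.3, -0.3, -0.1]
opening: 0.0698
grip_force: 0.0
```

Request:
{"fn": "servo_tool", "kwargs": {"rows": [{"ax":0,"ay":0,"az":0,"x":0.011,"y":0.043,"z":0,"hand":0.07},{"ax":0,"ay":0,"az":0,"x":0.011,"y":0.043,"z":0,"hand":0.07},{"ax":0,"ay":0,"az":0,"x":0.011,"y":0.043,"z":0,"hand":0.07},{"ax":0,"ay":0,"az":0,"x":0.011,"y":0.043,"z":0,"hand":0.07},{"ax":0,"ay":0,"az":0,"x":0.011,"y":0.043,"z":0.01,"hand":0.07},{"ax":0,"ay":0,"az":0,"x":0.011,"y":0.043,"z":0.02,"hand":0.07},{"ax":0,"ay":0,"az":0,"x":0.011,"y":0.043,"z":0.02,"hand":0.07},{"ax":0,"ay":0,"az":0,"x":0.011,"y":0.043,"z":0.02,"hand":0.07},{"ax":0,"ay":0,"az":0,"x":0.011,"y":0.043,"z":0.02,"hand":0.07},{"ax":0,"ay":0,"az":0,"x":0.011,"y":0.042,"z":0.02,"hand":0.07},{"ax":0,"ay":0,"az":0,"x":0,"y":0,"z":0,"hand":0.07},{"ax":0,"ay":0,"az":0,"x":0,"y":0,"z":0,"hand":0.07}]}}

```text
clock: 3.1
tool_pos: [0.4349, -0.1559, 0.1286]
tool_rot: [-0.0, 0.315, 0.949, -0.001]
force: [-0.4, 0.4, 0.1]
opening: 0.0697
grip_force: 0.0
```

```bash
python3 -c "
from h import *
from bench import bot
go(.434,-.154,.013,143.5);print(bot.get_obs()['qpos'].round(2))"
```

```text
turn [-0.1 -0.  -0.2] shift mm [  1.8   1.  115.6] clock 3.1 at [ 0.4349 -0.1559  0.1286] open 0.0697
[ 0.58  0.73 -0.54  2.13  0.81  0.49  0.34]
```

Request:
{"fn": "servo_tool", "kwargs": {"rows": [{"ax":0,"ay":0,"az":0,"x":0.002,"y":0.001,"z":0.03,"hand":0.06},{"ax":0,"ay":0,"az":0,"x":0,"y":0,"z":0.03,"hand":0.06},{"ax":0,"ay":0,"az":0,"x":0,"y":0,"z":0.03,"hand":0.06},{"ax":0,"ay":0,"az":0,"x":0,"y":0,"z":0.015,"hand":0.06},{"ax":0,"ay":0,"az":0,"x":0,"y":0,"z":0.01,"hand":0.06},{"ax":0,"ay":0,"az":0,"x":0,"y":0,"z":0,"hand":0.06},{"ax":0,"ay":0,"az":0,"x":0,"y":0,"z":0,"hand":0.06}]}}

```text
clock: 3.98
tool_pos: [0.4343, -0.1544, 0.0142]
tool_rot: [0.0, 0.316, 0.949, -0.0]
force: [-0.1, 0.9, 0.5]
opening: 0.0601
grip_force: 0.0
```

Run:
```python
from h import *
from bench import bot
go(.434,-.154,.013,143.5)
c=bot.capture("side");cv2.imwrite("pics/g1.png",cv2.resize(c["frame"][60:260,220:420],None,fx=3,fy=3)[...,::-1])
```

```text
turn [-0.   0.1 -0.3] shift mm [0.5 0.2 1.2] clock 3.98 at [ 0.4343 -0.1544  0.0142] open 0.0601
```

View pics/g1.png

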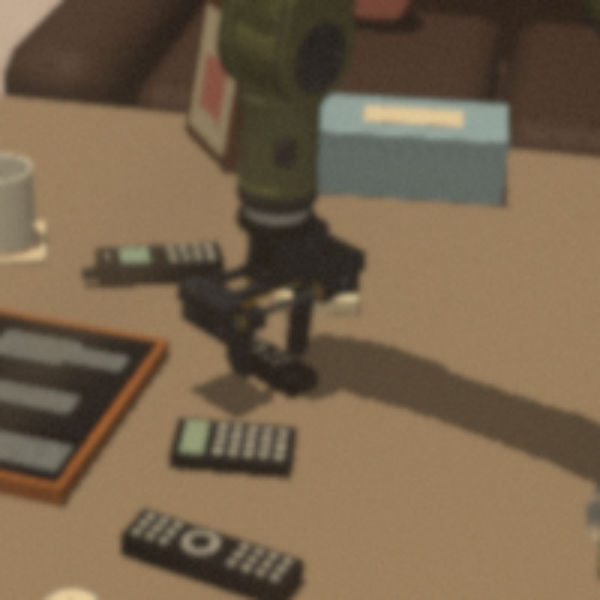

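The gripper straddles the small remote at (270,365). I'll close on it and lift.

Request:
{"fn": "servo_tool", "kwargs": {"rows": [{"ax":0,"ay":0,"az":0,"x":0,"y":0,"z":0,"hand":0.025},{"ax":0,"ay":0,"az":0,"x":0,"y":0,"z":0,"hand":0.025},{"ax":0,"ay":0,"az":0,"x":0,"y":0,"z":0,"hand":0.025},{"ax":0,"ay":0,"az":0,"x":0,"y":0,"z":0,"hand":0.025},{"ax":0,"ay":0,"az":0,"x":0,"y":0,"z":0,"hand":0.025},{"ax":0,"ay":0,"az":0,"x":0,"y":0,"z":-0.01,"hand":0.025},{"ax":0,"ay":0,"az":0,"x":0,"y":0,"z":-0.03,"hand":0.025},{"ax":0,"ay":0,"az":0,"x":0,"y":0,"z":-0.03,"hand":0.025},{"ax":0,"ay":0,"az":0,"x":0,"y":0,"z":-0.03,"hand":0.025},{"ax":0,"ay":0,"az":0,"x":0,"y":0,"z":0,"hand":0.025}]}}

```text
clock: 5.28
tool_pos: [0.4354, -0.1533, 0.115]
tool_rot: [0.002, 0.315, 0.949, 0.001]
force: [0.1, -0.3, -1.4]
opening: 0.0355
grip_force: 30.0
```

Run:
```python
from h import *
from bench import bot
o=bot.get_obs();print(o["grip_force"],o["force"])
go(.6525,-.0345,.06,175)
```

```text
29.9996879696846 [ 0.13758384 -0.32833578 -1.36665828]
turn [  0.1   0.2 -31.7] shift mm [-205.9  137.3   55. ] clock 5.28 at [ 0.4354 -0.1533  0.115 ] open 0.0355
```

Request:
{"fn": "servo_tool", "kwargs": {"rows": [{"ax":0,"ay":0,"az":-8,"x":0,"y":0,"z":0,"hand":0.025},{"ax":0,"ay":0,"az":-8,"x":0,"y":0,"z":0,"hand":0.025},{"ax":0,"ay":0,"az":-8,"x":0,"y":0,"z":0,"hand":0.025},{"ax":0,"ay":0,"az":-7.7,"x":0,"y":0,"z":0,"hand":0.025},{"ax":0,"ay":0,"az":0,"x":-0.034,"y":0.023,"z":0,"hand":0.025},{"ax":0,"ay":0,"az":0,"x":-0.034,"y":0.023,"z":0,"hand":0.025},{"ax":0,"ay":0,"az":0,"x":-0.034,"y":0.023,"z":0,"hand":0.025},{"ax":0,"ay":0,"az":0,"x":-0.034,"y":0.023,"z":0,"hand":0.025},{"ax":0,"ay":0,"az":0,"x":-0.035,"y":0.023,"z":0,"hand":0.025},{"ax":0,"ay":0,"az":0,"x":-0.035,"y":0.022,"z":0,"hand":0.025},{"ax":0,"ay":0,"az":0,"x":0,"y":0,"z":0,"hand":0.025},{"ax":0,"ay":0,"az":0,"x":0,"y":0,"z":0,"hand":0.025}]}}

```text
clock: 6.78
tool_pos: [0.6501, -0.0352, 0.112]
tool_rot: [-0.001, 0.043, 0.999, -0.001]
force: [-0.1, -1.5, 0.1]
opening: 0.0354
grip_force: 30.0
```

Run:
```python
from h import *
from bench import bot
go(.6525,-.0345,.026,175)
for n in("top","side"):
    c=bot.capture(n);cv2.imwrite(f"pics/p1{n}.png",c["frame"][...,::-1])
a=cv2.imread("pics/p1top.png")[100:210,270:400];b=cv2.imread("pics/p1side.png")[120:240,160:320]
cv2.imwrite("pics/p1.png",np.hstack([cv2.resize(a,(400,338)),cv2.resize(b,(400,338))]))
```

```text
turn [-0.1 -0.2  0. ] shift mm [-2.4  0.9 86. ] clock 6.78 at [ 0.6501 -0.0352  0.112 ] open 0.0354
```

View pics/p1.png

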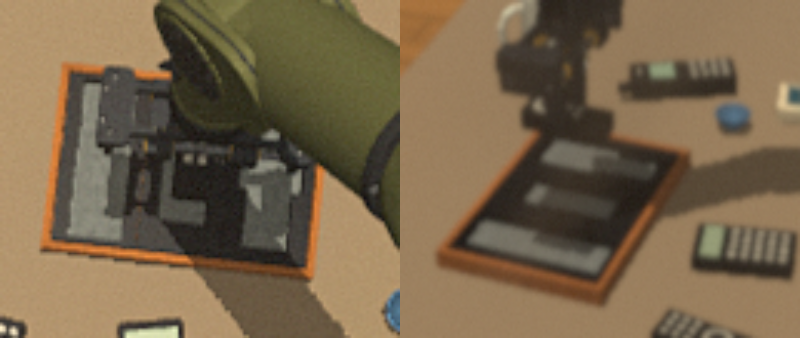

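The remote hangs over the middle cut-out and is mostly hidden by the arm (top half of the picture, near (185,190)). Lowering it.

Request:
{"fn": "servo_tool", "kwargs": {"rows": [{"ax":0,"ay":0,"az":0,"x":-0.002,"y":0.001,"z":0.03,"hand":0.025},{"ax":0,"ay":0,"az":0,"x":0,"y":0,"z":0.03,"hand":0.025},{"ax":0,"ay":0,"az":0,"x":0,"y":0,"z":0.015,"hand":0.025},{"ax":0,"ay":0,"az":0,"x":0,"y":0,"z":0.009,"hand":0.025},{"ax":0,"ay":0,"az":0,"x":0,"y":0,"z":0,"hand":0.025},{"ax":0,"ay":0,"az":0,"x":0,"y":0,"z":0,"hand":0.025}]}}

```text
clock: 7.62
tool_pos: [0.6542, -0.0337, 0.0307]
tool_rot: [0.001, 0.044, 0.999, 0.0]
force: [0.2, 0.0, -0.3]
opening: 0.0356
grip_force: 30.0
```

```bash
python3 -c "
from h import *
go(.6525,-.0345,.0235,175)"
```

```text
turn [0.  0.1 0. ] shift mm [ 1.6 -0.9  7.2] clock 7.62 at [ 0.6542 -0.0337  0.0307] open 0.0356
```

Request:
{"fn": "servo_tool", "kwargs": {"rows": [{"ax":0,"ay":0,"az":0,"x":0.0015,"y":-0.001,"z":0.004,"hand":0.025},{"ax":0,"ay":0,"az":0,"x":0,"y":0,"z":0.003,"hand":0.025},{"ax":0,"ay":0,"az":0,"x":0,"y":0,"z":0,"hand":0.025},{"ax":0,"ay":0,"az":0,"x":0,"y":0,"z":0,"hand":0.025}]}}

```text
clock: 8.12
tool_pos: [0.652, -0.035, 0.023]
tool_rot: [0.0, 0.044, 0.999, -0.0]
force: [-1.6, -0.9, 3.6]
opening: 0.0356
grip_force: 30.0
```

Light contact with the floor (3.6 N). I'll release, rise and turn towards the TV remote.

Request:
{"fn": "servo_tool", "kwargs": {"rows": [{"ax":0,"ay":0,"az":0,"x":0,"y":0,"z":0,"hand":0.05},{"ax":0,"ay":0,"az":0,"x":0,"y":0,"z":0,"hand":0.05},{"ax":0,"ay":0,"az":0,"x":0,"y":0,"z":0,"hand":0.05},{"ax":0,"ay":0,"az":0,"x":0,"y":0,"z":0,"hand":0.05},{"ax":0,"ay":0,"az":0,"x":0,"y":0,"z":-0.02,"hand":0.05},{"ax":0,"ay":0,"az":0,"x":0,"y":0,"z":-0.03,"hand":0.05},{"ax":0,"ay":0,"az":0,"x":0,"y":0,"z":-0.04,"hand":0.065},{"ax":0,"ay":0,"az":8.5,"x":0,"y":0,"z":0,"hand":0.065},{"ax":0,"ay":0,"az":0,"x":0,"y":0,"z":0,"hand":0.065}]}}

```text
clock: 9.25
tool_pos: [0.6525, -0.0347, 0.1146]
tool_rot: [0.001, 0.117, 0.993, -0.0]
force: [0.6, 0.1, -0.1]
opening: 0.0649
grip_force: 0.0
```

```bash
python3 -c "
from h import *
go(.42,.1645,.1,166.3)"
```

```text
turn [0.  0.1 0.3] shift mm [273.1 138.4  14.6] clock 9.25 at [ 0.6525 -0.0347  0.1146] open 0.0649
```

Request:
{"fn": "servo_tool", "kwargs": {"rows": [{"ax":0,"ay":0,"az":0,"x":0.039,"y":0.02,"z":0,"hand":0.065},{"ax":0,"ay":0,"az":0,"x":0.039,"y":0.02,"z":0,"hand":0.065},{"ax":0,"ay":0,"az":0,"x":0.039,"y":0.02,"z":0,"hand":0.065},{"ax":0,"ay":0,"az":0,"x":0.039,"y":0.02,"z":0,"hand":0.065},{"ax":0,"ay":0,"az":0,"x":0.039,"y":0.02,"z":0,"hand":0.065},{"ax":0,"ay":0,"az":0,"x":0.039,"y":0.02,"z":0,"hand":0.065},{"ax":0,"ay":0,"az":0,"x":0.039,"y":0.018,"z":0,"hand":0.065},{"ax":0,"ay":0,"az":0,"x":0,"y":0,"z":0.03,"hand":0.065},{"ax":0,"ay":0,"az":0,"x":0,"y":0,"z":0,"hand":0.065},{"ax":0,"ay":0,"az":0,"x":0,"y":0,"z":0,"hand":0.065}]}}

```text
clock: 10.5
tool_pos: [0.4191, 0.1629, 0.0831]
tool_rot: [0.0, 0.117, 0.993, -0.0]
force: [-1.2, 1.0, -0.2]
opening: 0.0649
grip_force: 0.0
```

Run:
```python
from h import *
from bench import bot
go(.42,.1645,.014,166.3)
c=bot.capture("top");np.savez("top1.npz",**c);a=c["frame"][100:260,195:395]
cv2.imwrite("pics/p2.png",cv2.resize(a,None,fx=3.5,fy=3.5)[...,::-1])
```

```text
turn [-0.   0.   0.2] shift mm [-0.5  1.7 69.1] clock 10.5 at [0.4191 0.1629 0.0831] open 0.0649
```

View pics/p2.png

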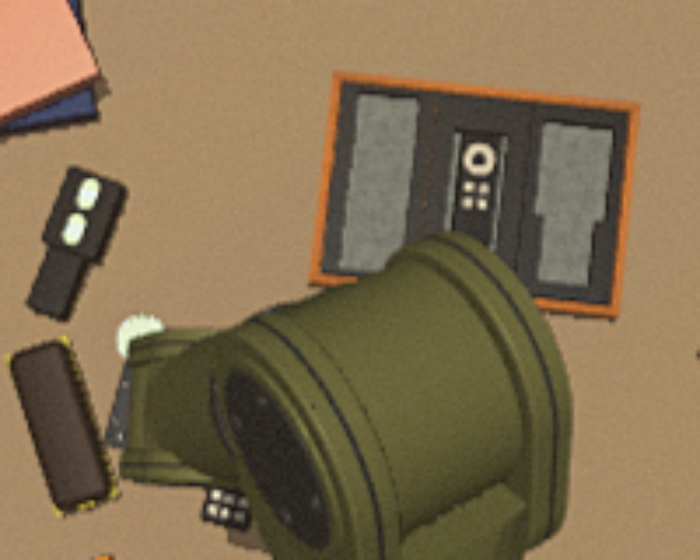

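The small remote lies centred in the middle cut-out, with its ring at (478,158). The arm is over the TV remote and higher than the case. Lowering and gripping.

Request:
{"fn": "servo_tool", "kwargs": {"rows": [{"ax":0,"ay":0,"az":0,"x":-0.0005,"y":0.0015,"z":0.025,"hand":0.065},{"ax":0,"ay":0,"az":0,"x":0,"y":0,"z":0.025,"hand":0.065},{"ax":0,"ay":0,"az":0,"x":0,"y":0,"z":0.018,"hand":0.065},{"ax":0,"ay":0,"az":0,"x":0,"y":0,"z":0,"hand":0.065},{"ax":0,"ay":0,"az":0,"x":0,"y":0,"z":0,"hand":0.065},{"ax":0,"ay":0,"az":0,"x":0,"y":0,"z":0,"hand":0.033},{"ax":0,"ay":0,"az":0,"x":0,"y":0,"z":0,"hand":0.033},{"ax":0,"ay":0,"az":0,"x":0,"y":0,"z":0,"hand":0.033},{"ax":0,"ay":0,"az":0,"x":0,"y":0,"z":0,"hand":0.033},{"ax":0,"ay":0,"az":0,"x":0,"y":0,"z":0,"hand":0.033}]}}

```text
clock: 11.8
tool_pos: [0.4198, 0.1645, 0.0151]
tool_rot: [0.0, 0.118, 0.993, 0.0]
force: [0.6, 0.7, 6.1]
opening: 0.0433
grip_force: 30.0
```

Request:
{"fn": "servo_tool", "kwargs": {"rows": [{"ax":0,"ay":0,"az":0,"x":0,"y":0,"z":-0.01,"hand":0.033},{"ax":0,"ay":0,"az":0,"x":0,"y":0,"z":-0.03,"hand":0.033},{"ax":0,"ay":0,"az":0,"x":0,"y":0,"z":-0.03,"hand":0.033},{"ax":0,"ay":0,"az":0,"x":0,"y":0,"z":-0.03,"hand":0.033},{"ax":0,"ay":0,"az":-8.7,"x":0,"y":0,"z":0,"hand":0.033},{"ax":0,"ay":0,"az":0,"x":0,"y":0,"z":0,"hand":0.033},{"ax":0,"ay":0,"az":0,"x":0,"y":0,"z":0,"hand":0.033}]}}

```text
clock: 12.68
tool_pos: [0.4192, 0.1642, 0.1143]
tool_rot: [-0.0, 0.043, 0.999, -0.0]
force: [0.0, 0.4, -1.5]
opening: 0.0436
grip_force: 30.0
```

```bash
python3 -c "
from h import *
go(.660,.052,.1,175)"
```

```text
turn [-0.  -0.   0.1] shift mm [-249.7  -90.8   14.3] clock 12.68 at [0.4192 0.1642 0.1143] open 0.0436
```

Request:
{"fn": "servo_tool", "kwargs": {"rows": [{"ax":0,"ay":0,"az":0,"x":-0.031,"y":-0.011,"z":0,"hand":0.033},{"ax":0,"ay":0,"az":0,"x":-0.031,"y":-0.011,"z":0,"hand":0.033},{"ax":0,"ay":0,"az":0,"x":-0.031,"y":-0.011,"z":0,"hand":0.033},{"ax":0,"ay":0,"az":0,"x":-0.031,"y":-0.011,"z":0,"hand":0.033},{"ax":0,"ay":0,"az":0,"x":-0.031,"y":-0.012,"z":0,"hand":0.033},{"ax":0,"ay":0,"az":0,"x":-0.031,"y":-0.012,"z":0,"hand":0.033},{"ax":0,"ay":0,"az":0,"x":-0.032,"y":-0.012,"z":0,"hand":0.033},{"ax":0,"ay":0,"az":0,"x":-0.032,"y":-0.011,"z":0,"hand":0.033},{"ax":0,"ay":0,"az":0,"x":0,"y":0,"z":0.03,"hand":0.033},{"ax":0,"ay":0,"az":0,"x":0,"y":0,"z":0.03,"hand":0.033},{"ax":0,"ay":0,"az":0,"x":0,"y":0,"z":0,"hand":0.033},{"ax":0,"ay":0,"az":0,"x":0,"y":0,"z":0,"hand":0.033}]}}

```text
clock: 14.18
tool_pos: [0.6613, 0.0535, 0.0553]
tool_rot: [0.0, 0.042, 0.999, 0.0]
force: [0.4, 0.6, -0.2]
opening: 0.0436
grip_force: 30.0
```

```bash
python3 -c "
from h import *
go(.660,.052,.0245,175)"
```

```text
turn [0.  0.  0.2] shift mm [ 1.1 -1.6 30.8] clock 14.18 at [0.6613 0.0535 0.0553] open 0.0436
```

Request:
{"fn": "servo_tool", "kwargs": {"rows": [{"ax":0,"ay":0,"az":0,"x":0.001,"y":-0.0015,"z":0,"hand":0.033},{"ax":0,"ay":0,"az":0,"x":0,"y":0,"z":0.015,"hand":0.033},{"ax":0,"ay":0,"az":0,"x":0,"y":0,"z":0.009,"hand":0.033},{"ax":0,"ay":0,"az":0,"x":0,"y":0,"z":0.004,"hand":0.033},{"ax":0,"ay":0,"az":0,"x":0,"y":0,"z":0.002,"hand":0.033},{"ax":0,"ay":0,"az":0,"x":0,"y":0,"z":0,"hand":0.033},{"ax":0,"ay":0,"az":0,"x":0,"y":0,"z":0,"hand":0.033}]}}

```text
clock: 15.05
tool_pos: [0.6601, 0.0516, 0.025]
tool_rot: [0.0, 0.042, 0.999, 0.0]
force: [0.9, -0.9, -0.9]
opening: 0.0437
grip_force: 30.0
```

Release and rise. The turn to the control (yaw 160.8) is 14.3° about the tool's z.

Request:
{"fn": "servo_tool", "kwargs": {"rows": [{"ax":0,"ay":0,"az":0,"x":0,"y":0,"z":0,"hand":0.058},{"ax":0,"ay":0,"az":0,"x":0,"y":0,"z":0,"hand":0.058},{"ax":0,"ay":0,"az":0,"x":0,"y":0,"z":0,"hand":0.058},{"ax":0,"ay":0,"az":0,"x":0,"y":0,"z":0,"hand":0.058},{"ax":0,"ay":0,"az":0,"x":0,"y":0,"z":-0.02,"hand":0.058},{"ax":0,"ay":0,"az":0,"x":0,"y":0,"z":-0.03,"hand":0.058},{"ax":0,"ay":0,"az":0,"x":0,"y":0,"z":-0.04,"hand":0.075},{"ax":0,"ay":0,"az":7.1,"x":0,"y":0,"z":0,"hand":0.075},{"ax":0,"ay":0,"az":7.1,"x":0,"y":0,"z":0,"hand":0.075},{"ax":0,"ay":0,"az":0,"x":0,"y":0,"z":0,"hand":0.075},{"ax":0,"ay":0,"az":0,"x":0,"y":0,"z":0,"hand":0.075}]}}

```text
clock: 16.42
tool_pos: [0.6601, 0.0516, 0.1154]
tool_rot: [0.0, 0.164, 0.986, 0.0]
force: [0.1, -0.6, -0.5]
opening: 0.0749
grip_force: 0.0
```

```bash
python3 -c "
from h import *
# grip 10 mm toward head from control origin (.595,.329), yaw -19.2
go(.595+.0094,.329-.0033,.075,160.8)"
```

```text
turn [0.  0.  0.3] shift mm [142.7 240.5  40.4] clock 16.43 at [0.6601 0.0516 0.1154] open 0.0749
```

Request:
{"fn": "servo_tool", "kwargs": {"rows": [{"ax":0,"ay":0,"az":0,"x":0.024,"y":0.04,"z":0,"hand":0.078},{"ax":0,"ay":0,"az":0,"x":0.024,"y":0.04,"z":0,"hand":0.078},{"ax":0,"ay":0,"az":0,"x":0.024,"y":0.04,"z":0,"hand":0.078},{"ax":0,"ay":0,"az":0,"x":0.024,"y":0.04,"z":0,"hand":0.078},{"ax":0,"ay":0,"az":0,"x":0.024,"y":0.04,"z":0,"hand":0.078},{"ax":0,"ay":0,"az":0,"x":0.023,"y":0.04,"z":0,"hand":0.078},{"ax":0,"ay":0,"az":0,"x":0,"y":0,"z":0,"hand":0.078},{"ax":0,"ay":0,"az":0,"x":0,"y":0,"z":0,"hand":0.078}]}}

```text
clock: 17.42
tool_pos: [0.603, 0.324, 0.1144]
tool_rot: [0.0, 0.165, 0.986, -0.001]
force: [0.4, -1.1, -0.9]
opening: 0.0781
grip_force: 0.0
```

Run:
```python
from h import *
from bench import bot
P=cloud(load("top"));print("books",P[100,195].round(3),P[128,215].round(3),P[85,210].round(3))
go(.6044,.3257,.0155,160.8)
c=bot.capture("top");s=bot.capture("side");np.savez("top2.npz",**c)
a=cv2.resize(c["frame"][60:260,180:390],(400,380));b=cv2.resize(s["frame"][150:340,120:320],(400,380))
cv2.imwrite("pics/p3.png",np.hstack([a,b])[...,::-1])
```

```text
books [0.811 0.396 0.045] [0.728 0.333 0.026] [0.871 0.357 0.022]
turn [-0.1  0.   0.3] shift mm [-0.8  2.  98.9] clock 17.43 at [0.603  0.324  0.1144] open 0.0781
```

View pics/p3.png

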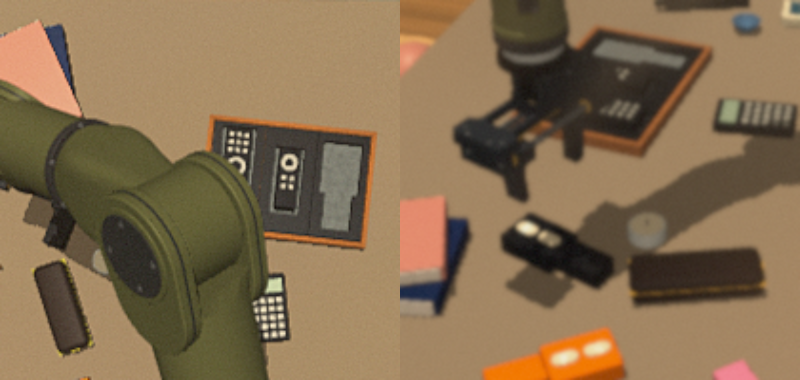

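The TV remote lies in the left cut-out, at (238,150) in the left half. The gripper is above the control's head, at (540,235) in the right half, and the books are 45 mm high and clear. Lowering and gripping.

Request:
{"fn": "servo_tool", "kwargs": {"rows": [{"ax":0,"ay":0,"az":0.3,"x":-0.001,"y":0.002,"z":0.03,"hand":0.078},{"ax":0,"ay":0,"az":0,"x":0,"y":0,"z":0.03,"hand":0.078},{"ax":0,"ay":0,"az":0,"x":0,"y":0,"z":0.02,"hand":0.078},{"ax":0,"ay":0,"az":0,"x":0,"y":0,"z":0.018,"hand":0.078},{"ax":0,"ay":0,"az":0,"x":0,"y":0,"z":0,"hand":0.078},{"ax":0,"ay":0,"az":0,"x":0,"y":0,"z":0,"hand":0.078},{"ax":0,"ay":0,"az":0,"x":0,"y":0,"z":0,"hand":0.043},{"ax":0,"ay":0,"az":0,"x":0,"y":0,"z":0,"hand":0.043},{"ax":0,"ay":0,"az":0,"x":0,"y":0,"z":0,"hand":0.043},{"ax":0,"ay":0,"az":0,"x":0,"y":0,"z":0,"hand":0.043},{"ax":0,"ay":0,"az":0,"x":0,"y":0,"z":0,"hand":0.043}]}}

```text
clock: 18.9
tool_pos: [0.6046, 0.3266, 0.0172]
tool_rot: [0.0, 0.168, 0.986, 0.0]
force: [-0.7, -0.9, 4.3]
opening: 0.0535
grip_force: 30.0
```

Request:
{"fn": "servo_tool", "kwargs": {"rows": [{"ax":0,"ay":0,"az":0,"x":0,"y":0,"z":-0.01,"hand":0.043},{"ax":0,"ay":0,"az":0,"x":0,"y":0,"z":-0.03,"hand":0.043},{"ax":0,"ay":0,"az":0,"x":0,"y":0,"z":-0.03,"hand":0.043},{"ax":0,"ay":0,"az":0,"x":0,"y":0,"z":-0.03,"hand":0.043},{"ax":0,"ay":0,"az":-7.2,"x":0,"y":0,"z":0,"hand":0.043},{"ax":0,"ay":0,"az":-7.1,"x":0,"y":0,"z":0,"hand":0.043},{"ax":0,"ay":0,"az":0,"x":0,"y":0,"z":0,"hand":0.043},{"ax":0,"ay":0,"az":0,"x":0,"y":0,"z":0,"hand":0.043}]}}

```text
clock: 19.9
tool_pos: [0.6042, 0.3265, 0.1165]
tool_rot: [-0.0, 0.045, 0.999, -0.0]
force: [0.1, -0.4, -1.5]
opening: 0.0536
grip_force: 30.0
```

Run:
```python
from h import *
from bench import bot
go(.645+.01,-.121-.0009,.1,175)
c=bot.capture("side");cv2.imwrite("pics/p4.png",cv2.resize(c["frame"][130:330,120:320],None,fx=3,fy=3)[...,::-1])
```

```text
turn [-0.  -0.  -0.1] shift mm [ -89.7 -442.3   16.5] clock 19.9 at [0.6042 0.3265 0.1165] open 0.0536
```

View pics/p4.png

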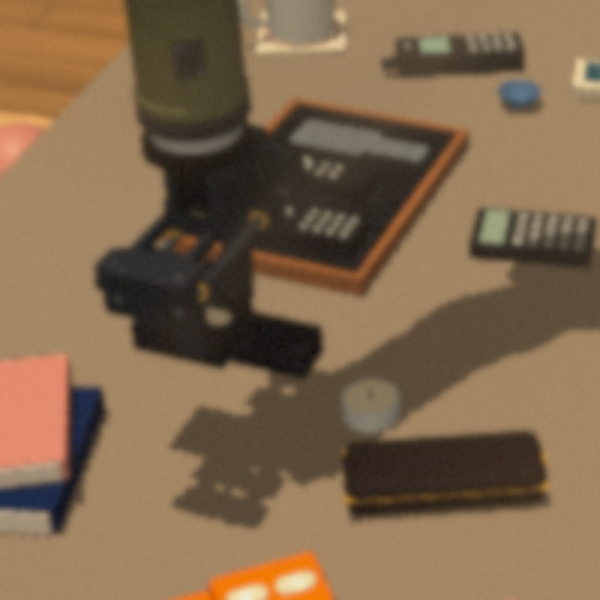

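The control is held level at (220,335), tail towards the robot. Moving over the right-hand cut-out.

Request:
{"fn": "servo_tool", "kwargs": {"rows": [{"ax":0,"ay":0,"az":0,"x":-0.009,"y":-0.044,"z":0,"hand":0.043},{"ax":0,"ay":0,"az":0,"x":-0.009,"y":-0.044,"z":0,"hand":0.043},{"ax":0,"ay":0,"az":0,"x":-0.009,"y":-0.044,"z":0,"hand":0.043},{"ax":0,"ay":0,"az":0,"x":-0.009,"y":-0.044,"z":0,"hand":0.043},{"ax":0,"ay":0,"az":0,"x":-0.009,"y":-0.044,"z":0,"hand":0.043},{"ax":0,"ay":0,"az":0,"x":-0.009,"y":-0.044,"z":0,"hand":0.043},{"ax":0,"ay":0,"az":0,"x":-0.009,"y":-0.044,"z":0,"hand":0.043},{"ax":0,"ay":0,"az":0,"x":-0.009,"y":-0.044,"z":0,"hand":0.043},{"ax":0,"ay":0,"az":0,"x":-0.009,"y":-0.045,"z":0,"hand":0.043},{"ax":0,"ay":0,"az":0,"x":-0.009,"y":-0.045,"z":0,"hand":0.043},{"ax":0,"ay":0,"az":0,"x":0,"y":0,"z":0.03,"hand":0.043},{"ax":0,"ay":0,"az":0,"x":0,"y":0,"z":0,"hand":0.043}]}}

```text
clock: 21.45
tool_pos: [0.6537, -0.1221, 0.0847]
tool_rot: [-0.002, 0.044, 0.999, -0.0]
force: [-0.1, 0.2, -1.3]
opening: 0.0536
grip_force: 30.0
```

```bash
python3 -c "
from h import *
go(.655,-.1219,.0265,175)"
```

```text
turn [-0.  -0.3 -0.1] shift mm [-1.3  0.4 58.2] clock 21.45 at [ 0.6537 -0.1221  0.0847] open 0.0536
```

Request:
{"fn": "servo_tool", "kwargs": {"rows": [{"ax":0,"ay":0,"az":0,"x":-0.001,"y":0,"z":0.025,"hand":0.043},{"ax":0,"ay":0,"az":0,"x":0,"y":0,"z":0.015,"hand":0.043},{"ax":0,"ay":0,"az":0,"x":0,"y":0,"z":0,"hand":0.043},{"ax":0,"ay":0,"az":0,"x":0,"y":0,"z":0,"hand":0.043}]}}

```text
clock: 21.95
tool_pos: [0.657, -0.1213, 0.0471]
tool_rot: [0.0, 0.043, 0.999, 0.0]
force: [-0.7, 0.5, -1.2]
opening: 0.054
grip_force: 30.0
```

```bash
python3 -c "
from h import *
go(.655,-.1219,.0265,175)"
```

```text
turn [0. 0. 0.] shift mm [ 2.  -0.8 20.6] clock 21.95 at [ 0.657  -0.1213  0.0471] open 0.054
```

Request:
{"fn": "servo_tool", "kwargs": {"rows": [{"ax":0,"ay":0,"az":0,"x":0.001,"y":-0.001,"z":0.006,"hand":0.043},{"ax":0,"ay":0,"az":0,"x":0,"y":0,"z":0.005,"hand":0.043},{"ax":0,"ay":0,"az":0,"x":0,"y":0,"z":0.005,"hand":0.043},{"ax":0,"ay":0,"az":0,"x":0,"y":0,"z":0.003,"hand":0.043},{"ax":0,"ay":0,"az":0,"x":0,"y":0,"z":0,"hand":0.043},{"ax":0,"ay":0,"az":0,"x":0,"y":0,"z":0,"hand":0.043}]}}

```text
clock: 22.7
tool_pos: [0.6557, -0.1225, 0.0279]
tool_rot: [0.0, 0.043, 0.999, 0.0]
force: [0.0, 0.8, -1.3]
opening: 0.0537
grip_force: 30.0
```

Request:
{"fn": "servo_tool", "kwargs": {"rows": [{"ax":0,"ay":0,"az":0,"x":0,"y":0,"z":0.001,"hand":0.066},{"ax":0,"ay":0,"az":0,"x":0,"y":0,"z":0,"hand":0.066},{"ax":0,"ay":0,"az":0,"x":0,"y":0,"z":0,"hand":0.066},{"ax":0,"ay":0,"az":0,"x":0,"y":0,"z":0,"hand":0.066},{"ax":0,"ay":0,"az":0,"x":0,"y":0,"z":-0.02,"hand":0.066},{"ax":0,"ay":0,"az":0,"x":0,"y":0,"z":-0.05,"hand":0.066},{"ax":0,"ay":0,"az":0,"x":0,"y":0,"z":-0.06,"hand":0.066},{"ax":0,"ay":0,"az":0,"x":0,"y":0,"z":-0.06,"hand":0.066},{"ax":0,"ay":0,"az":0,"x":0.02,"y":-0.055,"z":0,"hand":0.066},{"ax":0,"ay":0,"az":0,"x":0.04,"y":-0.055,"z":0,"hand":0.066},{"ax":0,"ay":0,"az":0,"x":0.04,"y":-0.055,"z":0,"hand":0.066},{"ax":0,"ay":0,"az":0,"x":0.04,"y":-0.055,"z":0,"hand":0.066}]}}

```text
clock: 24.2
tool_pos: [0.5066, -0.3185, 0.2183]
tool_rot: [0.001, 0.043, 0.999, -0.001]
force: [1.3, -0.8, 0.3]
opening: 0.0658
grip_force: 0.0
```

Request:
{"fn": "servo_tool", "kwargs": {"rows": [{"ax":0,"ay":0,"az":0,"x":0.03,"y":-0.055,"z":0,"hand":0.066},{"ax":0,"ay":0,"az":0,"x":0.02,"y":-0.055,"z":0,"hand":0.066},{"ax":0,"ay":0,"az":0,"x":0,"y":-0.05,"z":0,"hand":0.066},{"ax":0,"ay":0,"az":0,"x":0,"y":0,"z":0,"hand":0.066}]}}

```text
clock: 24.7
tool_pos: [0.4417, -0.4772, 0.2174]
tool_rot: [0.0, 0.048, 0.999, -0.002]
force: [-0.2, 0.3, 0.1]
opening: 0.0661
grip_force: 0.0
```

Run:
```python
from h import *
from bench import bot
t=bot.capture("top");s=bot.capture("side")
a=cv2.resize(t["frame"][110:260,190:450],(780,450));cv2.imwrite("pics/end.png",a[...,::-1])
b=cv2.resize(s["frame"][130:260,160:340],(780,563));cv2.imwrite("pics/endside.png",b[...,::-1])
P=cloud(t);Z=P[...,2]
for k,(x,y,h,l,w) in dict(control=(.645,-.121,.035,75,35),tv=(.660,.052,.033,82,28),small=(.6525,-.0345,.031,56,24)).items():
    m=(np.hypot(P[...,0]-x,P[...,1]-y)<.09)&(abs(P[...,1]-y-(P[...,0]-x)*-.087)<.04)&(Z>.0255);q=P[m]
    A=np.c_[q[:,:2]-[x,y],np.ones(len(q))];f=np.linalg.lstsq(A,q[:,2],rcond=None)[0]
    print(k,rectinfo(q[:,:2]),"pocket",x,y,"top z",np.median(q[:,2]).round(4),"want",h,"slope",f[:2].round(3))
P0=cloud(load("top"))
for k,(x,y) in dict(phone=(.601,-.325),calc=(.438,-.005),case=(.43,.327)).items():
    r=[rectinfo(p[(np.hypot(p[...,0]-x,p[...,1]-y)<.085)&(p[...,2]>.01)&(p[...,2]<.045)][:,:2]) for p in(P0,P)];print(k,r[0][0],r[1][0])
```

```text
control (array([ 0.6486, -0.1211]), array([0.0538, 0.1358]), np.float32(-5.2)) pocket 0.645 -0.121 top z 0.0345 want 0.035 slope [ 0.005 -0.019]
tv (array([0.6607, 0.0517]), array([0.0439, 0.1515]), np.float32(-4.9)) pocket 0.66 0.052 top z 0.033 want 0.033 slope [0.004 0.005]
small (array([ 0.6623, -0.0372]), array([0.0488, 0.1185]), np.float32(-14.5)) pocket 0.6525 -0.0345 top z 0.0309 want 0.031 slope [ 0.001 -0.007]
phone [ 0.5977 -0.3296] [ 0.5979 -0.3293]
calc [ 0.4403 -0.0067] [ 0.4404 -0.0067]
case [0.4409 0.307 ] [0.4405 0.3072]
```

View pics/end.png

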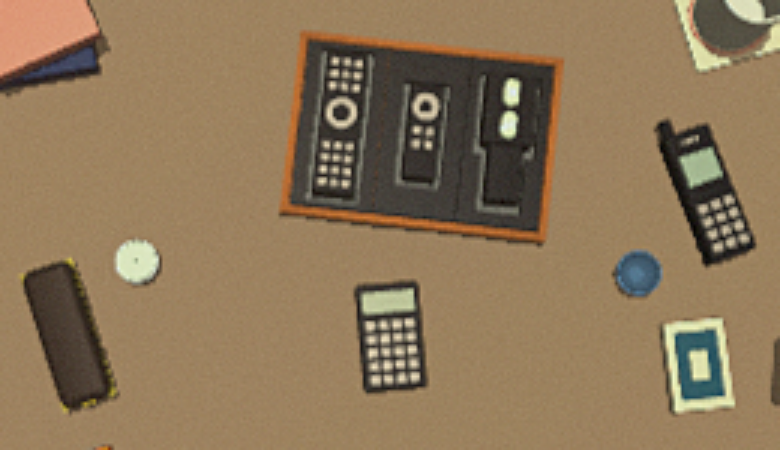

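View pics/endside.png

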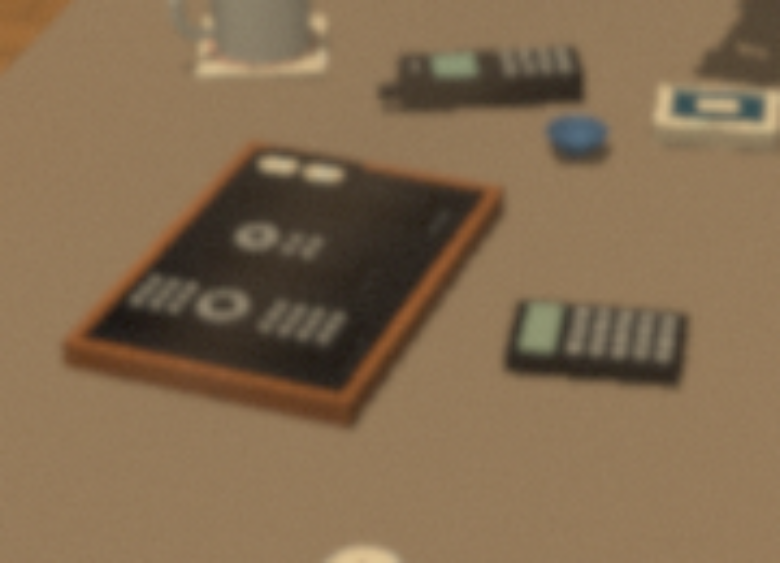

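All three remotes sit level at the expected heights (tops at 34.5, 33.0 and 30.9 mm). In the pictures the control is at (508,140), the TV remote at (340,125) and the small remote at (422,132). The look-alikes have not moved, so I'm handing in.

```bash
python3 -c "
from bench import bot
print(bot.job_done())"
```

```text
the job is handed in; nothing more can be done
None
```

I laid all three remotes flat in their own cut-outs, left the phone, calculator and spectacle case where they were, and handed the job in at about 25 s; it returned no verdict.

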